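# Stage two cells, then free and hold open the cell tester's cover

### The job

Get the cell tester ready for loading: stand the two loose cells upright in the two free pockets of the small rack, one in each, and let them go there. Then, before touching the release slide, tug the tester's cover up by its bow handle to learn whether the hidden catch holds it; if it does, push the slide on the console fully to the left to release it. Lift the cover to at least 45 degrees and finish while holding it there by the handle, because it falls shut when let go; leave the things lying around, and the cell already in the rack, where they are.

Things in the scene. Friction and masses are not known exactly. Their poses are not given: they have to be found in the camera images.
- cell_a_mid (a point): centre (half-way up) of a loose cell standing on end on the worktop: blue cylinder, 18.4 mm diameter, 66 mm tall, 45 g; z axis along the cell, upward
- cell_b_mid (a point): centre of the second loose cell, the same as cell_a
- cell_c_mid (a point): centre of a third, equal cell, which already stands in the rack's left pocket (pocket_0) and stays there
- rack: black rack fast on the worktop, a row of three square pockets along its y axis: 29 x 91 mm over the walls (127 mm with the low screw tabs at both ends), 30 mm tall; each pocket is 23 x 23 mm inside, outer walls 3 mm, webs between pockets 8 mm, pocket floor 4 mm above the worktop, pockets 31 mm apart. Origin: centre of the underside; z up
- pocket_0 (a point): centre of the floor of the rack's left (+y) pocket, taken by cell_c from the start
- pocket_1 (a point): centre of the floor of the rack's middle pocket, free at the start
- pocket_2 (a point): centre of the floor of the rack's right (-y) pocket, free at the start
- tester: grey cell tester fast on the worktop, its x axis pointing away from its front, y to its left, z up; origin under the centre of the housing at worktop height. Housing 170 (x) x 200 (y) mm, 80 mm tall, with a lower console in front of it, from x = -85 to -141 mm, top 66 mm above the worktop. The hinged cover lies on the housing, top 88 mm above the worktop, and has an aluminium frame, a clear window and a black bow handle
- cover_grip (a point): middle of the cover's handle bar: round black bar, 11 mm diameter, along the tester's y axis, 90 mm clear between its two posts, its centre 118 mm above the worktop and 30 mm above the cover's top when shut; grasp it from above with the fingers before and behind the bar (they close along the tester's x). The bar may turn between the fingers as the cover swings. Axes turn with the cover
- cover_hinge (a point): middle of the cover's hinge line, at the back of the housing 82 mm above the worktop; the line runs along the tester's y axis. The handle bar lies 147 mm in front of it and 36 mm above it when the cover is shut, so it swings up and back on a radius of 151 mm
- cover (a joint): angle of the cover (rad): 0 shut, grows as the front lifts, stop at 1.4. The cover weighs about 0.4 kg (some 2.5 N at the handle) and falls shut when let go. If the hidden catch holds, it gives only about 0.02 rad (3 mm) when tugged and then stops hard; if not, it simply lifts. Whether it holds differs from start to start and cannot be seen from outside
- slide (a joint): travel of the release slide (m): 0 as found, always, whether or not the catch holds; 0.016 fully across to the tester's left (+y). It draws back the bolt inside, stays where it is left and has no spring; it takes about 6 N. Once drawn the catch stays drawn
- slide_stud (a point): centre of the thumb stud of the release slide on top of the console: black stud 12 x 12 mm, 21 mm tall, rising from 68 to 89 mm above the worktop, the only thing that tall on the console; its centre is 56 mm in front of the handle bar (tester x = -116 mm)
- tape: roll of amber tape lying flat, 99 mm across, 19 mm tall, a bystander; origin at the centre of the underside
- ring_gauge: steel ring gauge lying flat, 48 mm across, 14 mm tall, a bystander; origin at the centre of the underside
- driver: screwdriver with an orange handle, 213 mm long, lying in front of the tester, a bystander
- pen: white marker pen with a black cap, 131 mm long, lying at the front of the worktop, a bystander
Not all that is in view belongs to the job. Leave any red look-alike of the part that bears cell_c_mid alone.

How it is judged:
By the outcome, as a careful person would: the job done as asked, in the order asked, and still so for the second after the job is handed in, while the arm keeps its last pose, push and grip.
It also fails if it takes over 72 s, if anything falls off the work surface, if the arm or the gripper's body presses on something with over 40 N, if the wrist force passes 120 N, or if a joint passes its speed limit or range.

### The arm

A 7-joint arm with a two-finger parallel gripper is mounted at the origin on a cart in front of the work surface, level with it; the furniture and walls round the work are solid. World frame = base frame: x ahead of the robot, y to its left, z up, the work surface at z = 0. Lengths are in m, angles in rad, forces in N, time in s.
With the tool pointing down it reaches from about 0.425 to 0.975 m from the base axis. Payload 16.7 kg.
Tool frame: the origin (TCP) lies at the very end of the fingers, on their centre line; the grasp point (between the pads) lies 19 mm behind it (bot.grip_point_offset is the distance from the TCP to the grasp point, in m); z points along the fingers, y is the line along which they close (so a half turn about z gives the same grasp; the last joint's range is limited). The gripper opens to 85 mm and grips with 20 to 120 N. Pads are 22 mm wide; open, the fingers measure 114 mm over their backs; the gripper's body (76 mm by 85 mm) begins 54 mm behind the grasp point. The pads swing forward as they close: fully open they stand 13 mm farther back than shut.
Start: joints at [1.188, 0.426, 0.074, 1.606, -0.034, 1.111, -0.067], TCP at [0.156, -0.657, 0.231] pointing down, gripper open.
Joint ranges: [-2.85, 2.85], [-0.5, 2.14], [-1.23, 1.37], [0.21, 2.46], [-1.02, 4.16], [0.16, 2.05], [-2.73, 2.73]. Speed limits (rad/s): [1.89, 1.89, 2.39, 2.39, 3.01, 3.01, 3.01].

### API

Orientations are given as a rotation vector (axis times angle).
In Python, from workcell import bot gives the robot as it stands. The module is installed in compiled form; this text tells all that it offers.
- The arm moves only by the tool move_arm, never from a script. Its argument "rows" is a list of rows, each an object with "jaw": the gripper command: -1 is shut, 1 is fully open, values between are in proportion; "dp": the shift along the tool's x, y, z in units of 80 mm (1.0 is 80 mm), a list of three; "delta_rot": the turn, a rotation vector about the tool's x, y, z in units of 360 degrees (1.0 is 360 degrees), a list of three. In form: [{"jaw": jaw, "dp": [tx, ty, tz], "delta_rot": [ax, ay, az]}, ...]. A call has 1 to 5 rows; each row is the pose to reach, as a shift and turn from the pose commanded when the call began, along the tool's axes at that moment, turning the shorter way round; what a row does not reach only later rows make up. A row lasts 1/8 s, in which the tool goes at most 62.5 mm and 10.7 degrees, less where a joint would pass 70% of its speed; a pose out of reach is approached as far as the arm can. A call with a number of a shift or a turn outside -1 to 1 is refused whole. A call with a gripper value outside its range is refused whole. The fingers move at their own pace and stop on an object; "force" is the grip in N (left out, the last holds). Time passes only in rows, so rows that repeat a pose let the fingers close. It gives the time, the measured TCP pose, the force, the opening and the grip force at its end, in the units of the state.
- bot.get_state(): the state, without advancing time (a new reading comes with each control period).
- bot.grab_frame(name): name is "side" or "top" or "wrist"; returns the picture (400x640x3 uint8, blue, green, red); there is no depth.
- bot.get_calibration(name): a dict with "vfov" (degrees; the focal length in pixels is half the picture's height over the tangent of half this angle, whatever the lens; pixels are square), "cx", "cy" (the principal point, pixels), "R" (3x3) and "t" (3): a world point X has camera coordinates R X + t. Camera axes: x right, y down, z forward; pixel columns grow to the right and rows downward; lengths in m; the calibration is good to about 2 mm. A picture is of the moment at which its call begins: read the wrist's pose just before it. get_calibration takes no time and is no camera call; for the wrist camera it gives the pose at the moment of the call.
- bot.close_job(): hands the job in; it is judged then, once.
Trained networks look in the newest picture that a camera, given by its name, has taken for a name from the list of things; names that differ only in an ending like _2 or _b are one class to them, and where a whole thing is asked for, a point or a joint stands for the part that bears it (a point fixed in the world has none). Each returns a list of dicts, best first, with "p" (0 to 1); they miss things now and then, are a little off and sometimes report something else, mostly with a low value. They report only what shows in the picture. A call takes as long as a camera call. They do not tell look-alikes from the thing itself.
- bot.masks_of(camera, name): "region" (400x640 bool, what is visible of it) and "centre" ([column, row] in pixels, amid what is visible of it).
The state is a dict: "time": time; "joints": joint angles; "qd": joint speeds; "effort": joint torques, N m; "ee_pos": TCP position; "ee_rot": TCP orientation; "contact_force": force on the tool from outside, world axes, zero at the start; "moment": the same for the moment, N m; "width": finger opening in m; "grip_force": force on a finger pad.
Only numpy, scipy, OpenCV 4.12 (cv2) and the standard library are available. Lean on these libraries where they do the work, as an engineer would, in place of code of your own. Each camera call takes 0.05 s, during which the arm holds its last target. There are 200 camera calls.

## Working session

There is one attempt and no reset: what is moved stays moved. The work goes in short steps, Python scripts to look and compute and a tool call to move; the robot and the scene stay as the last step left them, time stands still between calls to the robot, and variables do not carry over. Pictures are saved under pics/ and viewed, at most 10 in all, crops included, and the job is handed in when it is done.

Besides the shell and the picture viewer there is one more tool, called after "Emit:" by a JSON object that holds its "method" and its "body". move_arm: Moves the arm, as the interface text tells. Its arguments: {"type":"object","properties":{"rows":{"type":"array","items":{"type":"object","properties":{"jaw":{"type":"number"},"dp":{"type":"array","items":{"type":"number","minimum":-1,"maximum":1}},"delta_rot":{"type":"array","items":{"type":"number","minimum":-1,"maximum":1}}}}},"force":{"type":"number"}},"required":["rows"]}

```bash
mkdir -p pics
cat > h.py <<'E'
import numpy as np, cv2
from scipy.spatial.transform import Rotation as R
from workcell import bot
def ray(cal,px):
    f=200/np.tan(np.radians(cal['vfov'])/2)
    Rm=np.array(cal['R']);t=np.array(cal['t'])
    d=Rm.T@np.array([(px[0]-cal['cx'])/f,(px[1]-cal['cy'])/f,1.]);return -Rm.T@t,d
def atz(cal,px,z):
    o,d=ray(cal,px);return o+d*(z-o[2])/d[2]
def proj(cal,X):
    f=200/np.tan(np.radians(cal['vfov'])/2)
    c=np.array(cal['R'])@np.array(X)+np.array(cal['t']);return [cal['cx']+f*c[0]/c[2],cal['cy']+f*c[1]/c[2]]
def tool(target,rotT=None):
    s=bot.get_state();Rt=R.from_rotvec(s['ee_rot'])
    return Rt.inv().apply(np.array(target)-s['ee_pos'])/0.08
E
python3 - <<'E'
from h import *
np.set_printoptions(precision=4,suppress=True)
s=bot.get_state();print({k:np.round(v,3) for k,v in s.items()});print(R.from_rotvec(s['ee_rot']).as_matrix())
for c in['top','side']:
    im=bot.grab_frame(c);cv2.imwrite(f'pics/{c}0.png',im);cal=bot.get_calibration(c);print(c,cal)
    for n in['cell_a_mid','rack','tester','cover_grip','slide_stud','tape','ring_gauge','driver','pen']:
        for r in bot.masks_of(c,n)[:5]:
            m=r['region'];ys,xs=np.nonzero(m)
            print(n,round(r['p'],2),np.round(r['centre'],1),m.sum(),(xs.min(),xs.max(),ys.min(),ys.max()) if len(xs) else '',im[m].mean(0).round() if len(xs) else '')
E
```

```text
{'time': np.float64(0.0), 'joints': array([ 1.187,  0.427,  0.074,  1.607, -0.034,  1.111, -0.067]), 'qd': array([0.001, 0.001, 0.   , 0.   , 0.001, 0.001, 0.   ]), 'effort': array([  0.   , -94.982,   3.761, -46.351,   0.019,   0.01 ,   0.   ]), 'ee_pos': array([ 0.156, -0.656,  0.231]), 'ee_rot': array([-3.119, -0.366,  0.   ]), 'contact_force': array([0.104, 0.074, 0.619]), 'moment': array([ 0.083, -0.06 ,  0.008]), 'grip_force': np.float64(0.0), 'width': np.float64(0.085)}
[[ 0.9728  0.2317 -0.0004]
 [ 0.2317 -0.9728  0.0013]
 [-0.0001 -0.0013 -1.    ]]
top {'vfov': 43.135780760563705, 'cx': 310.4460829185919, 'cy': 198.12126040690038, 'R': array([[-0.0267, -0.9995,  0.0138],
       [-0.993 ,  0.0249, -0.1153],
       [ 0.1149, -0.0168, -0.9932]]), 't': array([-0.0723,  0.5192,  1.4031])}
cell_a_mid 0.68 [368.5 214.3] 32 (np.int64(371), np.int64(377), np.int64(210), np.int64(216)) [188. 160. 146.]
rack 0.79 [332.1 196.1] 371 (np.int64(307), np.int64(350), np.int64(191), np.int64(203)) [77. 73. 71.]
rack 0.19 [241.5 164.7] 4444 (np.int64(201), np.int64(286), np.int64(130), np.int6
[... 1956 characters left out ...]
 np.int64(173), np.int64(183)) [82. 76. 78.]
tape 0.66 [381.7 255.9] 723 (np.int64(364), np.int64(403), np.int64(233), np.int64(267)) [ 83. 117. 171.]
ring_gauge 0.49 [270.8 216.9] 211 (np.int64(261), np.int64(278), np.int64(209), np.int64(223)) [182. 179. 186.]
ring_gauge 0.43 [366.4 301.7] 253 (np.int64(360), np.int64(371), np.int64(290), np.int64(318)) [148.  92.  67.]
ring_gauge 0.35 [338.2 183.6] 5593 (np.int64(289), np.int64(392), np.int64(148), np.int64(221)) [164. 155. 155.]
driver 0.76 [263.3 171.7] 171 (np.int64(255), np.int64(266), np.int64(161), np.int64(184)) [ 72. 112. 182.]
pen 0.69 [250.2 279.5] 435 (np.int64(235), np.int64(272), np.int64(254), np.int64(301)) [152. 149. 152.]
```

Run:
```python
import cv2
a=cv2.imread('pics/top0.png')[110:290,170:430];b=cv2.imread('pics/side0.png')[120:340,210:430]
cv2.imwrite('pics/topc.png',cv2.resize(a,None,fx=3,fy=3,interpolation=2));cv2.imwrite('pics/sidec.png',cv2.resize(b,None,fx=2.7,fy=2.7,interpolation=2))
```

```text
(no output)
```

View pics/topc.png

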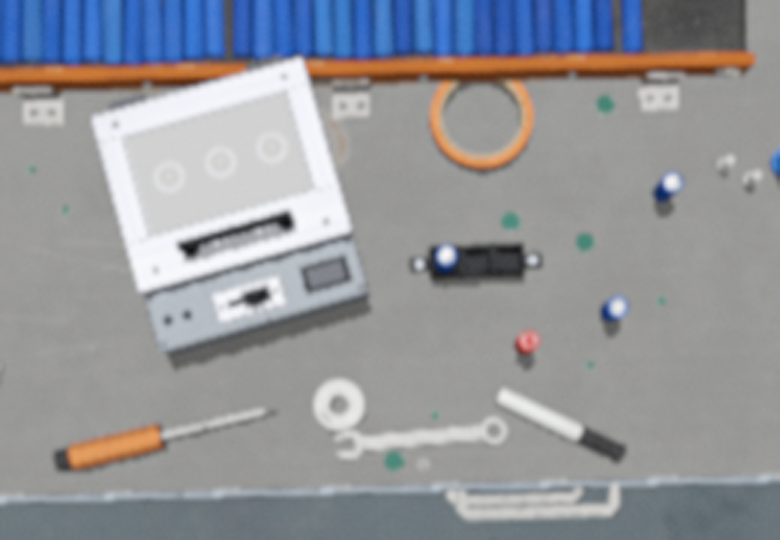

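View pics/sidec.png

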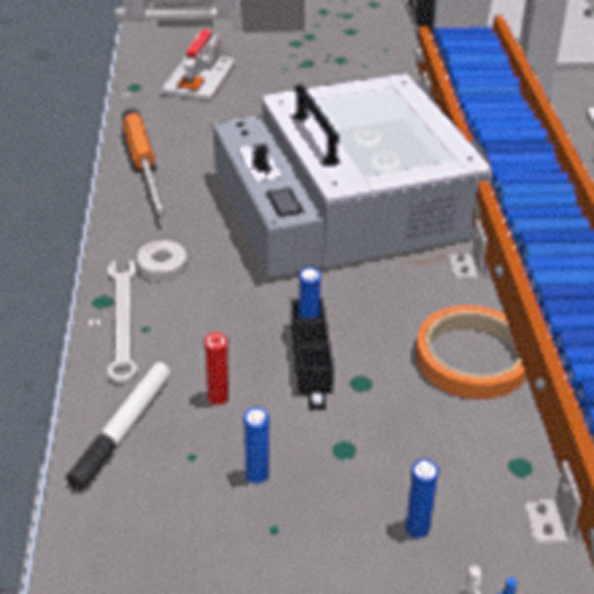

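Top view, in full-picture pixels:
- Blue cells with white tops stand at about (393,171) and (375,212).
- The third cell is in the rack at (319,196).
- The tester is on the left, with its stud at (255,208) and its handle at about (249,188).

Candidates for "cell": the two loose blue cells at (393,171) and (375,212), the racked cell at (319,196), the red look-alike at (346,224), and a blue knob at the right edge (429,163). I choose the two standing blue cells. In the side view they appear at (367,293) and (305,274).

Run:
```python
from h import *
np.set_printoptions(precision=4,suppress=True)
T=bot.get_calibration('top');S=bot.get_calibration('side')
def c(x,y):return (170+x/3,110+y/3)
def d(x,y):return (210+x/2.7,120+y/2.7)
for n,p,q in[('far',(672,182),(425,467)),('near',(617,306),(256,415)),('rackcell',(446,256),(310,273)),('red',(527,342),(216,340))]:
    print(n,atz(T,c(*p),.066),atz(S,d(*q),.066))
print('rack tabs',atz(T,c(419,264),.005),atz(T,c(533,260),.005))
print('rack top L/R mid',atz(T,c(430,262),.03),atz(T,c(525,261),.03))
print('handle ends',atz(T,c(186,249),.118),atz(T,c(290,218),.118), atz(S,d(299,92),.118),atz(S,d(333,152),.118))
print('stud',atz(T,c(258,297),.089),atz(S,d(263,150),.089))
print('cover corners',[atz(T,c(*p),.088)[:2] for p in[(93,118),(300,58),(352,235),(140,291)]])
print('conveyor rail',atz(T,c(670,65),.05),atz(T,c(300,75),.05),'knob',atz(T,c(752,178),.03))
```

```text
far [ 0.5842 -0.32    0.066 ] [ 0.5841 -0.3199  0.066 ]
near [ 0.47  -0.264  0.066] [ 0.4696 -0.2649  0.066 ]
rackcell [ 0.5202 -0.1081  0.066 ] [ 0.5218 -0.1044  0.066 ]
red [ 0.439 -0.18   0.066] [ 0.4411 -0.1837  0.066 ]
rack tabs [ 0.5205 -0.0839  0.005 ] [ 0.5216 -0.1937  0.005 ]
rack top L/R mid [ 0.5192 -0.094   0.03  ] [ 0.5179 -0.1839  0.03  ]
handle ends [0.5259 0.1237 0.118 ] [0.5514 0.0313 0.118 ] [0.5276 0.119  0.118 ] [0.5507 0.0054 0.118 ]
stud [0.4844 0.0634 0.089 ] [0.4887 0.0581 0.089 ]
cover corners [array([0.6526, 0.2116]), array([0.7043, 0.0217]), array([ 0.5389, -0.0225]), array([0.4927, 0.1696])]
conveyor rail [ 0.6992 -0.3262  0.05  ] [0.6977 0.0243 0.05  ] knob [ 0.5922 -0.4033  0.03  ]
```

Emit:
{"method": "move_arm", "body": {"rows": [{"jaw": 1, "dp": [0.4, -0.3, 0], "delta_rot": [0, 0, -0.028]}, {"jaw": 1, "dp": [0.7, -0.5, 0], "delta_rot": [0, 0, -0.056]}, {"jaw": 1, "dp": [0.99, -0.77, 0], "delta_rot": [0, 0, -0.084]}, {"jaw": 1, "dp": [0.99, -0.77, 0], "delta_rot": [0, 0, -0.1064]}]}}

```text
time: 1.5
ee_pos: [0.2212, -0.5766, 0.2317]
ee_rot: [2.821, 1.382, 0.001]
contact_force: [-0.5, -0.6, -0.4]
width: 0.0854
grip_force: 0.0
```

Emit:
{"method": "move_arm", "body": {"rows": [{"jaw": 1, "dp": [0.4, 0, 0], "delta_rot": [0, 0, -0.028]}, {"jaw": 1, "dp": [0.7, 0, 0], "delta_rot": [0, 0, -0.056]}, {"jaw": 1, "dp": [1, 0, 0], "delta_rot": [0, 0, -0.084]}, {"jaw": 1, "dp": [1, 0, 0], "delta_rot": [0, 0, -0.1064]}]}}

```text
time: 2.0
ee_pos: [0.2703, -0.5142, 0.2316]
ee_rot: [2.212, 2.23, 0.001]
contact_force: [-1.4, -0.1, 0.0]
width: 0.0851
grip_force: 0.0
```

Run:
```python
from h import *
s=bot.get_state();print(s['time'],s['joints'].round(3),s['ee_pos'].round(4));print(R.from_rotvec(s['ee_rot']).as_matrix().round(4)); print(tool([.47,-.2645,.2]))
```

```text
2.0 [ 1.171  0.285 -0.236  1.809  0.075  1.056  0.916] [ 0.2703 -0.5142  0.2316]
[[-7.9e-03  1.0e+00  6.0e-04]
 [ 1.0e+00  7.9e-03  1.0e-04]
 [ 1.0e-04  6.0e-04 -1.0e+00]]
[3.10107004 2.52100668 0.39630269]
```

Emit:
{"method": "move_arm", "body": {"rows": [{"jaw": 1, "dp": [0.5, 0.42, 0], "delta_rot": [0, 0, 0]}, {"jaw": 1, "dp": [1, 0.82, 0], "delta_rot": [0, 0, 0]}]}}

```text
time: 2.25
ee_pos: [0.3349, -0.4348, 0.2314]
ee_rot: [2.223, 2.22, 0.0]
contact_force: [1.7, -0.0, -0.4]
width: 0.0853
grip_force: 0.0
```

Emit:
{"method": "move_arm", "body": {"rows": [{"jaw": 1, "dp": [0.5, 0.42, 0], "delta_rot": [0, 0, 0]}, {"jaw": 1, "dp": [1, 0.82, 0], "delta_rot": [0, 0, 0]}]}}

```text
time: 2.5
ee_pos: [0.4009, -0.3542, 0.2316]
ee_rot: [2.221, 2.221, 0.0]
contact_force: [-0.5, 0.1, 1.1]
width: 0.0855
grip_force: 0.0
```

Emit:
{"method": "move_arm", "body": {"rows": [{"jaw": 1, "dp": [0.3, 0.4, 0], "delta_rot": [0, 0, 0]}, {"jaw": 1, "dp": [0.6, 0.82, 0], "delta_rot": [0, 0, 0]}, {"jaw": 1, "dp": [0.6, 0.82, 0], "delta_rot": [0, 0, 0]}]}}

```text
time: 2.88
ee_pos: [0.4679, -0.3051, 0.2314]
ee_rot: [2.216, 2.226, 0.002]
contact_force: [-0.6, -0.7, 0.5]
width: 0.0854
grip_force: 0.0
```

Run:
```python
from h import *
s=bot.get_state();print(s['time'],s['ee_pos'].round(4))
cal=bot.get_calibration('wrist');im=bot.grab_frame('wrist');cv2.imwrite('pics/w1.png',im)
np.savez('w1.npz',**{k:np.array(v) for k,v in cal.items()})
print(cal['t'],[np.round(proj(cal,p)) for p in([.47,-.2645,.066],[.52,-.139,.03],[.584,-.32,.066])])
for n in['cell_a_mid','rack']:
    for r in bot.masks_of('wrist',n)[:4]:
        ys,xs=np.nonzero(r['region']);print(n,round(r['p'],2),np.round(r['centre'],1),(xs.min(),xs.max(),ys.min(),ys.max()))
```

```text
2.875 [ 0.4679 -0.3051  0.2314]
[-0.46700385 -0.33025752  0.29351913] [array([321., 147.]), array([368.,  25.]), array([422., 197.])]
cell_a_mid 0.85 [415.6 189.1] (np.int64(400), np.int64(430), np.int64(177), np.int64(203))
rack 0.81 [366.4  39.6] (np.int64(352), np.int64(384), np.int64(0), np.int64(88))
```

View pics/w1.png

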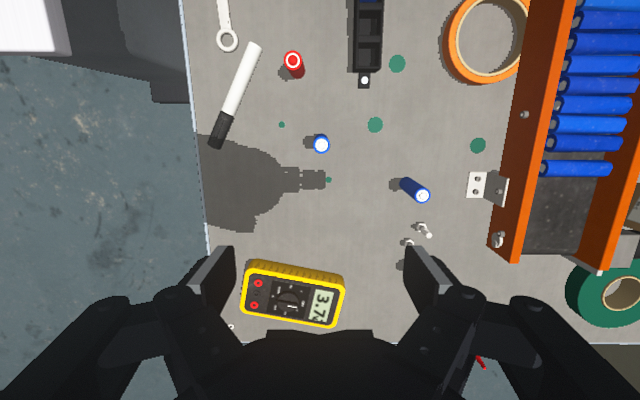

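The wrist picture shows the near cell's top at (321,144), the far cell's top at (422,196), the red look-alike at (293,62) and the rack's pockets at (368,20–70). My choice holds.

Run:
```python
from h import *
cal=dict(np.load('w1.npz'));im=cv2.imread('pics/w1.png')
g=im.min(2)
for n,(u,v) in {'near':(321,144),'far':(422,196)}.items():
    w=g[v-12:v+13,u-14:u+15]>200;ys,xs=np.nonzero(w);c=(xs.mean()+u-14,ys.mean()+v-12);print(n,c,w.sum(),atz(cal,c,.066).round(4))
print('rack tab',atz(cal,(365,80),.005).round(4),'pocket2 edges',[atz(cal,p,.03).round(4) for p in((354,55),(382,55),(368,71))])
print('move',tool([.4705,-.2645,.036]),tool(atz(cal,(321,144),.066)))
```

```text
near (np.float64(321.2314049586777), np.float64(144.60330578512398)) 121 [ 0.4702 -0.2622  0.066 ]
far (np.float64(422.1261261261261), np.float64(195.36936936936937)) 111 [ 0.584 -0.318  0.066]
rack tab [ 0.5231 -0.1904  0.005 ] pocket2 edges [array([ 0.506, -0.168,  0.03 ]), array([ 0.5368, -0.1678,  0.03  ]), array([ 0.5222, -0.1841,  0.03  ])]
move [0.54566981 0.0704309  2.44043579] [0.58263932 0.06312066 2.06543347]
```

Emit:
{"method": "move_arm", "body": {"rows": [{"jaw": 0.2, "dp": [0.52, 0.02, 0.4], "delta_rot": [0, 0, 0]}, {"jaw": 0.2, "dp": [0.52, 0.02, 0.8], "delta_rot": [0, 0, 0]}], "force": 30}}

```text
time: 3.28
ee_pos: [0.4668, -0.2646, 0.1671]
ee_rot: [2.22, 2.222, 0.001]
contact_force: [0.5, -0.5, -1.1]
width: 0.0527
grip_force: 0.0
```

Emit:
{"method": "move_arm", "body": {"rows": [{"jaw": 0.2, "dp": [0, 0, 0.4], "delta_rot": [0, 0, 0]}, {"jaw": 0.2, "dp": [0, 0, 0.8], "delta_rot": [0, 0, 0]}]}}

```text
time: 3.52
ee_pos: [0.4662, -0.2672, 0.1025]
ee_rot: [2.223, 2.219, -0.001]
contact_force: [0.9, 0.4, -0.2]
width: 0.0516
grip_force: 0.0
```

Emit:
{"method": "move_arm", "body": {"rows": [{"jaw": 0.2, "dp": [0, 0, 0.4], "delta_rot": [0, 0, 0]}, {"jaw": 0.2, "dp": [0, 0, 0.83], "delta_rot": [0, 0, 0]}, {"jaw": -1, "dp": [0, 0, 0.83], "delta_rot": [0, 0, 0]}, {"jaw": -1, "dp": [0, 0, 0.83], "delta_rot": [0, 0, 0]}, {"jaw": -1, "dp": [0, 0, 0.83], "delta_rot": [0, 0, 0]}]}}

```text
time: 4.15
ee_pos: [0.4677, -0.2666, 0.0384]
ee_rot: [2.221, 2.219, 0.001]
contact_force: [-0.0, -0.0, -1.0]
width: 0.0174
grip_force: 30.2
```

Emit:
{"method": "move_arm", "body": {"rows": [{"jaw": -1, "dp": [0, 0, 0], "delta_rot": [0, 0, 0]}, {"jaw": -1, "dp": [0, 0, 0], "delta_rot": [0, 0, 0]}]}}

```text
time: 4.4
ee_pos: [0.4676, -0.2663, 0.0378]
ee_rot: [2.221, 2.22, 0.0]
contact_force: [-2.3, -0.8, 9.2]
width: 0.0174
grip_force: 31.3
```

Emit:
{"method": "move_arm", "body": {"rows": [{"jaw": -1, "dp": [0, 0, -0.5], "delta_rot": [0, 0, 0]}, {"jaw": -1, "dp": [0, 0, -1], "delta_rot": [0, 0, 0]}]}}

```text
time: 4.65
ee_pos: [0.4669, -0.2657, 0.1179]
ee_rot: [-2.221, -2.221, 0.0]
contact_force: [1.4, -0.6, 0.1]
width: 0.0174
grip_force: 30.5
```

Emit:
{"method": "move_arm", "body": {"rows": [{"jaw": -1, "dp": [0.4, 0.3, -0.4], "delta_rot": [0, 0, 0]}, {"jaw": -1, "dp": [0.8, 0.64, -0.4], "delta_rot": [0, 0, 0]}]}}

```text
time: 4.9
ee_pos: [0.52, -0.2021, 0.152]
ee_rot: [2.22, 2.216, 0.002]
contact_force: [0.8, 0.5, -0.3]
width: 0.0173
grip_force: 30.5
```

Emit:
{"method": "move_arm", "body": {"rows": [{"jaw": -1, "dp": [0.4, 0, 0], "delta_rot": [0, 0, 0]}, {"jaw": -1, "dp": [0.79, 0, 0], "delta_rot": [0, 0, 0]}, {"jaw": -1, "dp": [0.79, 0, 0], "delta_rot": [0, 0, 0]}, {"jaw": -1, "dp": [0.79, 0, 0], "delta_rot": [0, 0, 0]}]}}

```text
time: 5.4
ee_pos: [0.5183, -0.1393, 0.1491]
ee_rot: [2.221, 2.221, -0.0]
contact_force: [-0.1, -0.4, 0.2]
width: 0.0173
grip_force: 30.5
```

Run:
```python
from h import *
s=bot.get_state();print(s['time'],s['ee_pos'].round(4),s['width'])
cal=bot.get_calibration('wrist');im=bot.grab_frame('wrist')
np.savez('w2.npz',**{k:np.array(v) for k,v in cal.items()});cv2.imwrite('pics/w2.png',im)
cv2.imwrite('pics/w2c.png',cv2.resize(im[40:340,180:480],None,fx=2,fy=2,interpolation=2))
print([np.round(proj(cal,p)) for p in([.5205,-.139,.03],[.5205,-.108,.07],[.5205,-.139,.11])])
```

```text
5.4 [ 0.5183 -0.1393  0.1491] 0.017326510714797426
[array([321., 194.]), array([322., 169.]), array([322., 224.])]
```

View pics/w2c.png

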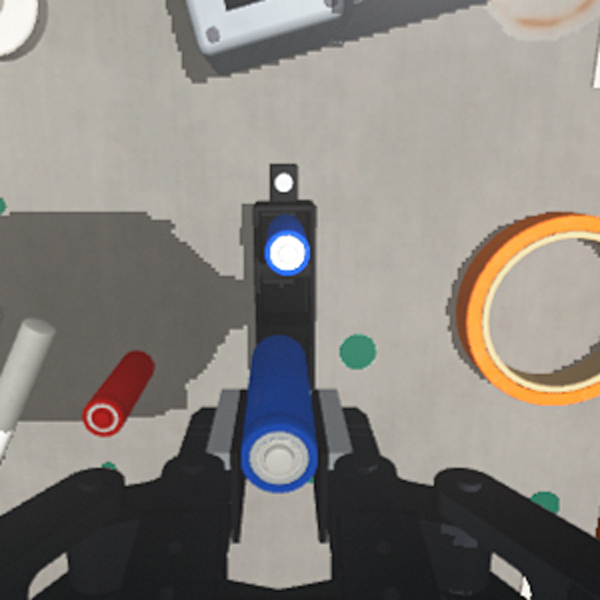

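The picture shows the cell upright in the jaws with its top at crop (280,458). The rack runs over x 254–315, cell_c's top is at (287,252), and the free middle pocket is in front of the held cell.

Run:
```python
from h import *
np.set_printoptions(precision=4,suppress=True)
cal=dict(np.load('w2.npz'))
c=lambda x,y:(180+x/2,40+y/2)
print('cellc',atz(cal,c(287,252),.07),'tab',atz(cal,c(284,182),.005))
print('rack edges L R top',[atz(cal,c(*p),.03) for p in((254,300),(315,300),(285,203),(254,240),(315,240))])
z=.1491
print('held top',atz(cal,c(280,458),z+.028),'bottom edge',atz(cal,c(281,337),z-.038))
print('cam',-np.array(cal['R']).T@cal['t'], 'TCP proj',proj(cal,[.5183,-.1393,.1491]))
```

```text
cellc [ 0.5218 -0.1054  0.07  ] tab [ 0.5212 -0.0815  0.005 ]
rack edges L R top [array([ 0.5068, -0.1349,  0.03  ]), array([ 0.5358, -0.1349,  0.03  ]), array([ 0.5214, -0.0897,  0.03  ]), array([ 0.5072, -0.1064,  0.03  ]), array([ 0.5353, -0.1064,  0.03  ])]
held top [ 0.5187 -0.1346  0.1771] bottom edge [ 0.5192 -0.1272  0.1111]
cam [ 0.5183 -0.0692  0.2911] TCP proj [np.float64(319.14090032736874), np.float64(250.60941676984868)]
```

Emit:
{"method": "move_arm", "body": {"rows": [{"jaw": -1, "dp": [0, 0.03, 0.45], "delta_rot": [0, 0, 0]}, {"jaw": -1, "dp": [0, 0.03, 0.88], "delta_rot": [0, 0, 0]}, {"jaw": -1, "dp": [0, 0.03, 0.88], "delta_rot": [0, 0, 0]}, {"jaw": -1, "dp": [0, 0.03, 0.98], "delta_rot": [0, 0, 0]}, {"jaw": -1, "dp": [0, 0.03, 1], "delta_rot": [0, 0, 0]}]}}

```text
time: 6.08
ee_pos: [0.5211, -0.1391, 0.0696]
ee_rot: [2.221, 2.22, 0.001]
contact_force: [0.4, -0.0, -0.6]
width: 0.0173
grip_force: 30.5
```

Emit:
{"method": "move_arm", "body": {"rows": [{"jaw": -1, "dp": [0, 0, 0.1], "delta_rot": [0, 0, 0]}, {"jaw": -1, "dp": [0, 0, 0.15], "delta_rot": [0, 0, 0]}, {"jaw": -1, "dp": [0, 0, 0.15], "delta_rot": [0, 0, 0]}]}}

```text
time: 6.45
ee_pos: [0.5206, -0.1387, 0.0567]
ee_rot: [-2.221, -2.221, 0.0]
contact_force: [0.1, -0.8, 0.3]
width: 0.0179
grip_force: 30.5
```

Emit:
{"method": "move_arm", "body": {"rows": [{"jaw": -1, "dp": [0, 0, 0.1], "delta_rot": [0, 0, 0]}, {"jaw": -1, "dp": [0, 0, 0.16], "delta_rot": [0, 0, 0]}, {"jaw": -1, "dp": [0, 0, 0.16], "delta_rot": [0, 0, 0]}]}}

```text
time: 6.82
ee_pos: [0.5204, -0.1386, 0.0436]
ee_rot: [-2.221, -2.221, 0.001]
contact_force: [0.1, 0.4, -1.0]
width: 0.0177
grip_force: 30.5
```

Emit:
{"method": "move_arm", "body": {"rows": [{"jaw": -1, "dp": [0, 0, 0.02], "delta_rot": [0, 0, 0]}, {"jaw": -1, "dp": [0, 0, 0.02], "delta_rot": [0, 0, 0]}, {"jaw": 0.1, "dp": [0, 0, 0.02], "delta_rot": [0, 0, 0]}, {"jaw": 0.1, "dp": [0, 0, 0.02], "delta_rot": [0, 0, 0]}, {"jaw": 0.1, "dp": [0, 0, 0.02], "delta_rot": [0, 0, 0]}]}}

```text
time: 7.45
ee_pos: [0.5208, -0.1388, 0.0426]
ee_rot: [2.221, 2.221, 0.0]
contact_force: [-0.5, 0.1, -0.4]
width: 0.0469
grip_force: 0.0
```

Emit:
{"method": "move_arm", "body": {"rows": [{"jaw": 0.1, "dp": [0, 0, -0.4], "delta_rot": [0, 0, 0]}, {"jaw": 0.1, "dp": [0, 0, -0.9], "delta_rot": [0, 0, 0]}]}}

```text
time: 7.7
ee_pos: [0.5201, -0.1385, 0.1148]
ee_rot: [-2.22, -2.22, 0.001]
contact_force: [0.2, -0.4, 0.4]
width: 0.0468
grip_force: 0.0
```

Run:
```python
from h import *
s=bot.get_state();print(s['time'],s['ee_pos'].round(4),s['width'],tool([.584,-.3195,.115]))
```

```text
7.7 [ 0.5201 -0.1385  0.1148] 0.046846184282209824 [-2.26280184  0.79829931 -0.00593372]
```

Emit:
{"method": "move_arm", "body": {"rows": [{"jaw": 0.2, "dp": [-0.4, 0.15, 0], "delta_rot": [0, 0, 0]}, {"jaw": 0.2, "dp": [-0.9, 0.3, 0], "delta_rot": [0, 0, 0]}]}}

```text
time: 7.95
ee_pos: [0.5455, -0.2111, 0.1155]
ee_rot: [2.219, 2.222, 0.001]
contact_force: [-0.4, -0.1, -0.3]
width: 0.0511
grip_force: 0.0
```

Emit:
{"method": "move_arm", "body": {"rows": [{"jaw": 0.2, "dp": [-0.5, 0.2, 0], "delta_rot": [0, 0, 0]}, {"jaw": 0.2, "dp": [-0.96, 0.4, 0], "delta_rot": [0, 0, 0]}]}}

```text
time: 8.2
ee_pos: [0.577, -0.2891, 0.1146]
ee_rot: [2.222, 2.221, -0.0]
contact_force: [-0.3, 0.1, 0.1]
width: 0.051
grip_force: 0.0
```

Emit:
{"method": "move_arm", "body": {"rows": [{"jaw": 0.2, "dp": [-0.4, 0.1, 0], "delta_rot": [0, 0, 0]}, {"jaw": 0.2, "dp": [-0.4, 0.1, 0], "delta_rot": [0, 0, 0]}]}}

```text
time: 8.45
ee_pos: [0.5843, -0.3224, 0.114]
ee_rot: [2.225, 2.218, -0.001]
contact_force: [-0.7, 0.4, -0.4]
width: 0.0511
grip_force: 0.0
```

Run:
```python
from h import *
s=bot.get_state();print(s['time'],s['ee_pos'].round(4),s['width'],tool([.584,-.3195,.036]))
cal=bot.get_calibration('wrist');im=bot.grab_frame('wrist')
w=(im.min(2)>200)
p=np.round(proj(cal,[.584,-.3195,.066])).astype(int);print(p)
n,l,st,ce=cv2.connectedComponentsWithStats(w.astype(np.uint8))
for i in range(1,n):
    if st[i,4]>60 and np.hypot(*(ce[i]-p))<60: print(st[i],ce[i],atz(cal,ce[i],.066))
cal=bot.get_calibration('side');im=bot.grab_frame('side');cv2.imwrite('pics/s2.png',im)
```

```text
8.45 [ 0.5843 -0.3224  0.114 ] 0.051112789385421166 [ 0.03620822 -0.00405703  0.97491715]
[319 216]
[342 249  12  16  78] [348.66666667 254.96153846] [ 0.60605192 -0.34970591  0.066     ]
```

Emit:
{"method": "move_arm", "body": {"rows": [{"jaw": 0.2, "dp": [0.03, 0, 0.45], "delta_rot": [0, 0, 0]}, {"jaw": 0.2, "dp": [0.03, 0, 0.97], "delta_rot": [0, 0, 0]}, {"jaw": -1, "dp": [0.03, 0, 0.97], "delta_rot": [0, 0, 0]}, {"jaw": -1, "dp": [0.03, 0, 0.97], "delta_rot": [0, 0, 0]}, {"jaw": -1, "dp": [0.03, 0, 0.97], "delta_rot": [0, 0, 0]}]}}

```text
time: 9.18
ee_pos: [0.5857, -0.3173, 0.0389]
ee_rot: [2.22, 2.22, 0.001]
contact_force: [0.7, 1.0, -0.5]
width: 0.0174
grip_force: 30.2
```

Emit:
{"method": "move_arm", "body": {"rows": [{"jaw": -1, "dp": [0, 0, 0], "delta_rot": [0, 0, 0]}, {"jaw": -1, "dp": [0, 0, 0], "delta_rot": [0, 0, 0]}]}}

```text
time: 9.43
ee_pos: [0.5853, -0.3175, 0.0381]
ee_rot: [2.221, 2.22, 0.001]
contact_force: [-1.5, 0.4, 8.2]
width: 0.0176
grip_force: 31.2
```

Emit:
{"method": "move_arm", "body": {"rows": [{"jaw": -1, "dp": [0, 0, -0.5], "delta_rot": [0, 0, 0]}, {"jaw": -1, "dp": [0, 0, -1], "delta_rot": [0, 0, 0]}]}}

```text
time: 9.68
ee_pos: [0.5845, -0.317, 0.118]
ee_rot: [-2.221, -2.221, -0.0]
contact_force: [0.1, -0.3, -0.6]
width: 0.0176
grip_force: 30.4
```

Emit:
{"method": "move_arm", "body": {"rows": [{"jaw": -1, "dp": [0.4, -0.2, -0.4], "delta_rot": [0, 0, 0]}, {"jaw": -1, "dp": [0.94, -0.4, -0.4], "delta_rot": [0, 0, 0]}]}}

```text
time: 9.93
ee_pos: [0.5535, -0.2424, 0.1518]
ee_rot: [2.22, 2.216, 0.002]
contact_force: [1.0, 1.0, -0.5]
width: 0.0173
grip_force: 30.4
```

Emit:
{"method": "move_arm", "body": {"rows": [{"jaw": -1, "dp": [0.45, -0.2, 0], "delta_rot": [0, 0, 0]}, {"jaw": -1, "dp": [0.9, -0.4, 0], "delta_rot": [0, 0, 0]}, {"jaw": -1, "dp": [0.9, -0.4, 0], "delta_rot": [0, 0, 0]}, {"jaw": -1, "dp": [0.9, -0.4, 0], "delta_rot": [0, 0, 0]}]}}

```text
time: 10.42
ee_pos: [0.521, -0.1705, 0.1494]
ee_rot: [2.221, 2.221, 0.0]
contact_force: [-0.2, 0.3, 0.1]
width: 0.0176
grip_force: 30.4
```

Run:
```python
from h import *
s=bot.get_state();print(s['time'],s['ee_pos'].round(4),s['width'])
cal=bot.get_calibration('wrist');im=bot.grab_frame('wrist')
np.savez('w3.npz',**{k:np.array(v) for k,v in cal.items()})
cv2.imwrite('pics/w3c.png',cv2.resize(im[40:340,180:480],None,fx=2,fy=2,interpolation=2))
```

```text
10.425 [ 0.521  -0.1705  0.1494] 0.0175623908532802
```

View pics/w3c.png

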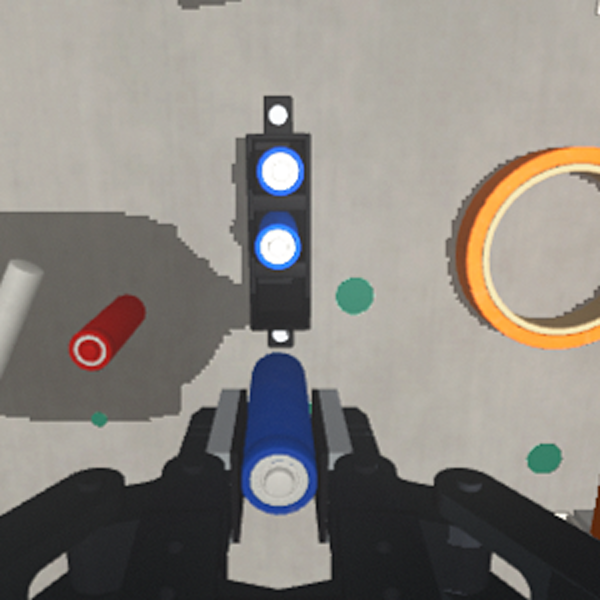

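The second cell is held upright (top at crop (280,478)). Both other cells stand in their pockets at (280,171) and (278,246), and pocket_2 at (280,302) is free.

Run:
```python
from h import *
np.set_printoptions(precision=4,suppress=True)
cal=dict(np.load('w3.npz'))
c=lambda x,y:(180+x/2,40+y/2)
print('tabs',atz(cal,c(278,115),.005),atz(cal,c(281,335),.005))
print('rack edges L R top bot',[atz(cal,c(*p),.03) for p in((248,230),(310,230),(278,134),(280,329))])
z=.1494
print('held top',atz(cal,c(280,478),z+.028),'bottom edge',atz(cal,c(279,353),z-.038))
print('cells',atz(cal,c(280,171),.07),atz(cal,c(278,246),.07))
```

```text
tabs [ 0.5211 -0.0817  0.005 ] [ 0.5226 -0.1917  0.005 ]
rack edges L R top bot [array([ 0.5073, -0.1331,  0.03  ]), array([ 0.5357, -0.1331,  0.03  ]), array([ 0.5211, -0.0912,  0.03  ]), array([ 0.522 , -0.1807,  0.03  ])]
held top [ 0.5214 -0.1709  0.1774] bottom edge [ 0.5213 -0.1641  0.1114]
cells [ 0.5218 -0.1059  0.07  ] [ 0.521  -0.1344  0.07  ]
```

Emit:
{"method": "move_arm", "body": {"rows": [{"jaw": -1, "dp": [0.055, 0, 0.45], "delta_rot": [0, 0, 0]}, {"jaw": -1, "dp": [0.055, 0, 0.88], "delta_rot": [0, 0, 0]}, {"jaw": -1, "dp": [0.055, 0, 0.88], "delta_rot": [0, 0, 0]}, {"jaw": -1, "dp": [0.055, 0, 0.98], "delta_rot": [0, 0, 0]}, {"jaw": -1, "dp": [0.055, 0, 1], "delta_rot": [0, 0, 0]}]}}

```text
time: 11.1
ee_pos: [0.5212, -0.1659, 0.0695]
ee_rot: [2.221, 2.22, 0.001]
contact_force: [0.2, -1.2, -0.3]
width: 0.0176
grip_force: 30.4
```

Emit:
{"method": "move_arm", "body": {"rows": [{"jaw": -1, "dp": [0, 0, 0.1], "delta_rot": [0, 0, 0]}, {"jaw": -1, "dp": [0, 0, 0.15], "delta_rot": [0, 0, 0]}, {"jaw": -1, "dp": [0, 0, 0.15], "delta_rot": [0, 0, 0]}]}}

```text
time: 11.48
ee_pos: [0.5206, -0.1655, 0.0567]
ee_rot: [-2.221, -2.221, 0.0]
contact_force: [0.9, -0.7, -0.1]
width: 0.0175
grip_force: 30.4
```

Emit:
{"method": "move_arm", "body": {"rows": [{"jaw": -1, "dp": [0, 0, 0.1], "delta_rot": [0, 0, 0]}, {"jaw": -1, "dp": [0, 0, 0.18], "delta_rot": [0, 0, 0]}, {"jaw": -1, "dp": [0, 0, 0.18], "delta_rot": [0, 0, 0]}]}}

```text
time: 11.85
ee_pos: [0.5206, -0.1654, 0.042]
ee_rot: [-2.221, -2.221, 0.0]
contact_force: [0.4, -0.7, -0.9]
width: 0.0176
grip_force: 31.0
```

Emit:
{"method": "move_arm", "body": {"rows": [{"jaw": 0.1, "dp": [0, 0, 0], "delta_rot": [0, 0, 0]}, {"jaw": 0.1, "dp": [0, 0, 0], "delta_rot": [0, 0, 0]}, {"jaw": 0.1, "dp": [0, 0, 0], "delta_rot": [0, 0, 0]}]}}

```text
time: 12.22
ee_pos: [0.5207, -0.1656, 0.0426]
ee_rot: [2.221, 2.221, 0.0]
contact_force: [-0.1, -0.9, -0.2]
width: 0.047
grip_force: 0.0
```

Emit:
{"method": "move_arm", "body": {"rows": [{"jaw": 0.1, "dp": [0, 0, -0.5], "delta_rot": [0, 0, 0]}, {"jaw": 0.1, "dp": [0, 0, -1], "delta_rot": [0, 0, 0]}]}}

```text
time: 12.48
ee_pos: [0.5204, -0.1653, 0.1233]
ee_rot: [-2.221, -2.221, 0.0]
contact_force: [0.3, -0.1, 0.8]
width: 0.0472
grip_force: 0.0
```

Emit:
{"method": "move_arm", "body": {"rows": [{"jaw": 0.1, "dp": [0, 0, -0.5], "delta_rot": [0, 0, 0]}, {"jaw": 0.1, "dp": [0, 0, -1], "delta_rot": [0, 0, 0]}]}}

```text
time: 12.72
ee_pos: [0.5206, -0.1655, 0.204]
ee_rot: [2.221, 2.221, 0.0]
contact_force: [-0.3, -1.2, 0.2]
width: 0.0471
grip_force: 0.0
```

Run:
```python
from h import *
s=bot.get_state();print(s['time'],s['ee_pos'].round(4),s['width'])
im=bot.grab_frame('side');a=im[120:340,210:430]
im=bot.grab_frame('wrist')
a=cv2.resize(a,(400,400),interpolation=2);b=im[:, 120:520]
cv2.imwrite('pics/c4.png',np.hstack([a,b]))
```

```text
12.725 [ 0.5206 -0.1655  0.204 ] 0.047068646770112146
```

View pics/c4.png

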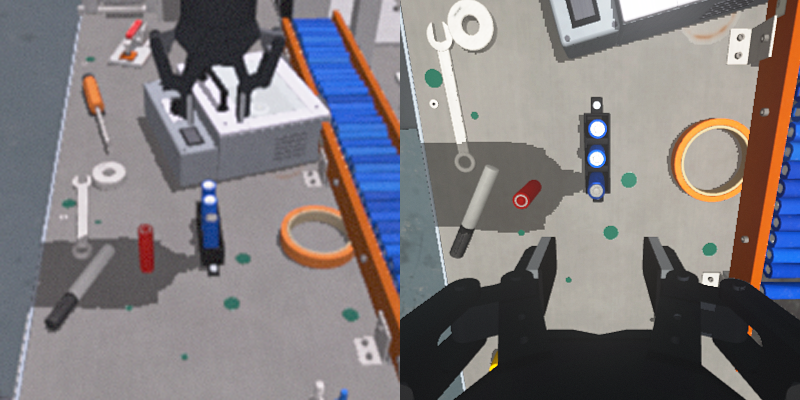

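Side and wrist views show all three cells standing in the rack, with the latest at wrist crop (597,190) and nothing else disturbed. Next is the handle, at about (0.539, 0.078, 0.118) with the tester yawed about 15.3°.

Emit:
{"method": "move_arm", "body": {"rows": [{"jaw": 0.1, "dp": [0.5, 0.04, 0], "delta_rot": [0, 0, 0]}, {"jaw": 0.1, "dp": [1, 0.08, 0], "delta_rot": [0, 0, 0]}]}}

```text
time: 13.08
ee_pos: [0.527, -0.085, 0.2023]
ee_rot: [2.223, 2.22, 0.0]
contact_force: [1.8, 0.7, -0.3]
width: 0.0469
grip_force: 0.0
```

Emit:
{"method": "move_arm", "body": {"rows": [{"jaw": 0.1, "dp": [0.5, 0.04, 0], "delta_rot": [0, 0, 0]}, {"jaw": 0.1, "dp": [1, 0.08, 0], "delta_rot": [0, 0, 0]}]}}

```text
time: 13.32
ee_pos: [0.5333, -0.0044, 0.2022]
ee_rot: [-2.222, -2.221, 0.0]
contact_force: [1.0, 0.8, -0.1]
width: 0.0471
grip_force: 0.0
```

Emit:
{"method": "move_arm", "body": {"rows": [{"jaw": 0.1, "dp": [0.5, 0.04, 0], "delta_rot": [0, 0, -0.02]}, {"jaw": 0.1, "dp": [1, 0.07, 0], "delta_rot": [0, 0, -0.0425]}, {"jaw": 0.1, "dp": [1, 0.07, 0], "delta_rot": [0, 0, -0.0425]}]}}

```text
time: 13.7
ee_pos: [0.5388, 0.0777, 0.2023]
ee_rot: [-1.898, -2.503, -0.002]
contact_force: [-0.3, -0.5, -0.0]
width: 0.0468
grip_force: 0.0
```

Run:
```python
from h import *
s=bot.get_state();print(s['time'],s['ee_pos'].round(4),s['width'],R.from_rotvec(s['ee_rot']).as_matrix().round(3))
cal=bot.get_calibration('wrist');im=bot.grab_frame('wrist');cv2.imwrite('pics/w5.png',im)
np.savez('w5.npz',**{k:np.array(v) for k,v in cal.items()})
print([np.round(proj(cal,p)) for p in([.539,.078,.118],[.485,.0635,.089])])
```

```text
13.7 [0.5388 0.0777 0.2023] 0.04678650335935788 [[-0.27   0.963 -0.   ]
 [ 0.963  0.27   0.001]
 [ 0.001  0.    -1.   ]]
[array([319., 205.]), array([259., 195.])]
```

View pics/w5.png

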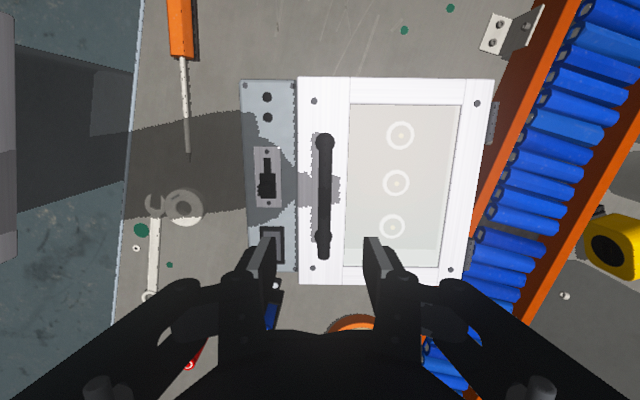

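The wrist picture shows the bow handle running vertically from (325,140) to (323,255), aligned with the jaws. The stud is at (266,187) on the console.

Run:
```python
from h import *
cal=dict(np.load('w5.npz'))
h=(atz(cal,(325,140),.118)+atz(cal,(323,255),.118))/2
print(h,atz(cal,(325,140),.118),atz(cal,(323,255),.118),tool(h));st=atz(cal,(266,187),.089);print(st,tool(st))
```

```text
[0.54162927 0.08261202 0.118     ] [0.52883059 0.13059316 0.118     ] [0.55442796 0.03463089 0.118     ] [0.07481815 0.0571763  1.05158615]
[0.48911737 0.07300365 0.089     ] [ 0.1333055  -0.60740935  1.41434776]
```

Emit:
{"method": "move_arm", "body": {"rows": [{"jaw": 0.1, "dp": [0.05, 0.05, 0.4], "delta_rot": [0, 0, 0]}, {"jaw": 0.1, "dp": [0.05, 0.05, 0.8], "delta_rot": [0, 0, 0]}, {"jaw": 0.1, "dp": [0.05, 0.05, 1], "delta_rot": [0, 0, 0]}], "force": 40}}

```text
time: 14.12
ee_pos: [0.5412, 0.078, 0.1209]
ee_rot: [-1.908, -2.494, 0.003]
contact_force: [0.1, 0.1, -0.2]
width: 0.0468
grip_force: 0.0
```

Emit:
{"method": "move_arm", "body": {"rows": [{"jaw": 0.1, "dp": [0, 0, 0.15], "delta_rot": [0, 0, 0]}, {"jaw": 0.1, "dp": [0, 0, 0.25], "delta_rot": [0, 0, 0]}, {"jaw": -1, "dp": [0, 0, 0.25], "delta_rot": [0, 0, 0]}, {"jaw": -1, "dp": [0, 0, 0.25], "delta_rot": [0, 0, 0]}, {"jaw": -1, "dp": [0, 0, 0.25], "delta_rot": [0, 0, 0]}]}}

```text
time: 14.75
ee_pos: [0.5427, 0.0795, 0.1033]
ee_rot: [1.905, 2.496, 0.002]
contact_force: [3.4, 1.4, 0.9]
width: 0.0094
grip_force: 39.0
```

Emit:
{"method": "move_arm", "body": {"rows": [{"jaw": -1, "dp": [0, 0, 0], "delta_rot": [0, 0, 0]}, {"jaw": -1, "dp": [0, 0, 0], "delta_rot": [0, 0, 0]}]}}

```text
time: 15.0
ee_pos: [0.5427, 0.0796, 0.1032]
ee_rot: [1.905, 2.496, 0.002]
contact_force: [3.4, 0.5, 6.8]
width: 0.0097
grip_force: 39.6
```

Handle gripped, opening about 10 mm. Now the tug in small steps.

Emit:
{"method": "move_arm", "body": {"rows": [{"jaw": -1, "dp": [0, 0, -0.03], "delta_rot": [0, 0, 0]}, {"jaw": -1, "dp": [0, 0, -0.05], "delta_rot": [0, 0, 0]}, {"jaw": -1, "dp": [0, 0, -0.05], "delta_rot": [0, 0, 0]}]}}

```text
time: 15.38
ee_pos: [0.5434, 0.0797, 0.1067]
ee_rot: [1.905, 2.496, 0.004]
contact_force: [13.5, 4.3, -10.9]
width: 0.0091
grip_force: 39.6
```

Emit:
{"method": "move_arm", "body": {"rows": [{"jaw": -1, "dp": [0, 0, -0.03], "delta_rot": [0, 0, 0]}, {"jaw": -1, "dp": [0, 0, -0.05], "delta_rot": [0, 0, 0]}, {"jaw": -1, "dp": [0, 0, -0.05], "delta_rot": [0, 0, 0]}]}}

```text
time: 15.75
ee_pos: [0.5434, 0.0798, 0.1094]
ee_rot: [1.906, 2.497, 0.005]
contact_force: [25.3, 7.4, -38.0]
width: 0.0089
grip_force: 39.3
```

The pull reached 38 N after a few millimetres, far above the cover's 2.5 N, so the catch holds. I'll go back down, let go and move to the stud.

Emit:
{"method": "move_arm", "body": {"rows": [{"jaw": -1, "dp": [0, 0, 0.06], "delta_rot": [0, 0, 0]}, {"jaw": -1, "dp": [0, 0, 0.1], "delta_rot": [0, 0, 0]}, {"jaw": 0.1, "dp": [0, 0, 0.1], "delta_rot": [0, 0, 0]}, {"jaw": 0.1, "dp": [0, 0, 0.1], "delta_rot": [0, 0, 0]}, {"jaw": 0.1, "dp": [0, 0, 0.1], "delta_rot": [0, 0, 0]}]}}

```text
time: 16.38
ee_pos: [0.5416, 0.0793, 0.1024]
ee_rot: [-1.906, -2.497, 0.001]
contact_force: [-0.1, -0.0, -0.3]
width: 0.0466
grip_force: 0.0
```

Emit:
{"method": "move_arm", "body": {"rows": [{"jaw": 0.1, "dp": [0, 0, -0.3], "delta_rot": [0, 0, 0]}, {"jaw": 0.1, "dp": [0, 0, -0.7], "delta_rot": [0, 0, 0]}]}}

```text
time: 16.62
ee_pos: [0.5412, 0.0793, 0.1585]
ee_rot: [-1.905, -2.496, 0.002]
contact_force: [0.2, -0.3, 0.0]
width: 0.0471
grip_force: 0.0
```

Run:
```python
from h import *
s=bot.get_state();print(s['time'],s['ee_pos'].round(4),s['width'])
cal=bot.get_calibration('wrist');im=bot.grab_frame('wrist')
np.savez('w6.npz',**{k:np.array(v) for k,v in cal.items()})
for r in bot.masks_of('wrist','slide_stud')[:3]:
    ys,xs=np.nonzero(r['region']);print(round(r['p'],2),np.round(r['centre'],1),(xs.min(),xs.max(),ys.min(),ys.max()),atz(cal,r['centre'],.085))
p=np.round(proj(cal,[.488,.066,.089])).astype(int);print(p)
cv2.imwrite('pics/w6c.png',cv2.resize(im[p[1]-80:p[1]+80,p[0]-80:p[0]+120],None,fx=3,fy=3,interpolation=2))
```

```text
16.625 [0.5412 0.0793 0.1585] 0.04710148973876951
0.65 [257.5 201. ] (np.int64(243), np.int64(265), np.int64(183), np.int64(214)) [0.49217925 0.07299946 0.085     ]
0.64 [271.5 315.7] (np.int64(265), np.int64(278), np.int64(298), np.int64(329)) [ 0.52634462 -0.02870653  0.085     ]
0.57 [162.1  33.8] (np.int64(138), np.int64(177), np.int64(0), np.int64(169)) [0.40539654 0.171775   0.085     ]
[249 209]
```

View pics/w6c.png

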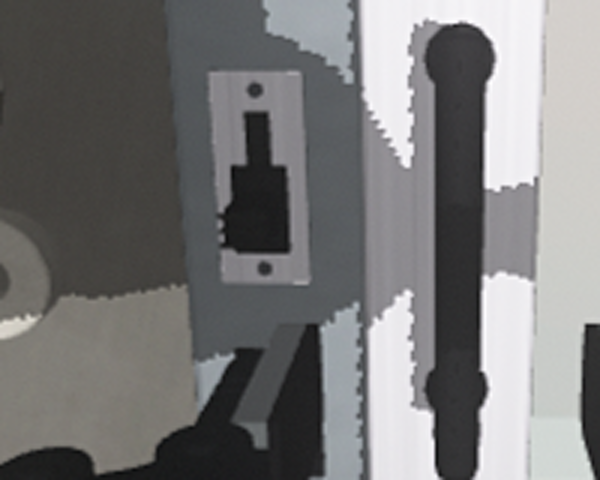

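The crop shows the stud's dark block at crop (220–290,167–252), which is about pixel (251,205). That is 56 mm in front of the bar and agrees with the given geometry. The path to its left is free.

Emit:
{"method": "move_arm", "body": {"rows": [{"jaw": -0.3, "dp": [0.02, -0.35, 0], "delta_rot": [0, 0, 0]}, {"jaw": -0.3, "dp": [0.03, -0.7, 0], "delta_rot": [0, 0, 0]}, {"jaw": -0.3, "dp": [0.03, -0.7, 0.3], "delta_rot": [0, 0, 0]}, {"jaw": -0.3, "dp": [0.03, -0.7, 0.6], "delta_rot": [0, 0, 0]}, {"jaw": -0.3, "dp": [0.03, -0.7, 0.75], "delta_rot": [0, 0, 0]}]}}

```text
time: 17.35
ee_pos: [0.4866, 0.0667, 0.0973]
ee_rot: [-1.905, -2.496, 0.002]
contact_force: [1.6, 0.4, 0.7]
width: 0.0301
grip_force: 0.0
```

Emit:
{"method": "move_arm", "body": {"rows": [{"jaw": -0.3, "dp": [0, 0, 0.15], "delta_rot": [0, 0, 0]}, {"jaw": -0.3, "dp": [0, 0, 0.29], "delta_rot": [0, 0, 0]}, {"jaw": -0.3, "dp": [0, 0, 0.29], "delta_rot": [0, 0, 0]}]}}

```text
time: 17.73
ee_pos: [0.4869, 0.0669, 0.0747]
ee_rot: [-1.905, -2.497, 0.001]
contact_force: [0.0, -0.6, -0.1]
width: 0.0303
grip_force: 0.0
```

Emit:
{"method": "move_arm", "body": {"rows": [{"jaw": -1, "dp": [0, 0, 0], "delta_rot": [0, 0, 0]}, {"jaw": -1, "dp": [0, 0, 0], "delta_rot": [0, 0, 0]}, {"jaw": -1, "dp": [0, 0, 0], "delta_rot": [0, 0, 0]}]}}

```text
time: 18.1
ee_pos: [0.488, 0.0672, 0.0759]
ee_rot: [1.905, 2.497, 0.002]
contact_force: [3.5, 2.3, 0.9]
width: 0.0108
grip_force: 40.6
```

Emit:
{"method": "move_arm", "body": {"rows": [{"jaw": -1, "dp": [0.06, 0, 0], "delta_rot": [0, 0, 0]}, {"jaw": -1, "dp": [0.12, 0, 0], "delta_rot": [0, 0, 0]}, {"jaw": -1, "dp": [0.17, 0, 0], "delta_rot": [0, 0, 0]}, {"jaw": -1, "dp": [0.2, 0, 0], "delta_rot": [0, 0, 0]}, {"jaw": -1, "dp": [0.2, 0, 0], "delta_rot": [0, 0, 0]}]}}

```text
time: 18.73
ee_pos: [0.4841, 0.0816, 0.0759]
ee_rot: [1.906, 2.495, 0.001]
contact_force: [7.2, -5.0, 1.3]
width: 0.0109
grip_force: 40.7
```

Emit:
{"method": "move_arm", "body": {"rows": [{"jaw": -1, "dp": [0.04, 0, 0], "delta_rot": [0, 0, 0]}, {"jaw": -1, "dp": [0.06, 0, 0], "delta_rot": [0, 0, 0]}, {"jaw": -1, "dp": [0.06, 0, 0], "delta_rot": [0, 0, 0]}]}}

```text
time: 19.1
ee_pos: [0.4837, 0.0827, 0.0759]
ee_rot: [1.908, 2.49, -0.003]
contact_force: [13.8, -25.5, 2.4]
width: 0.0106
grip_force: 40.8
```

The slide is at its stop: 16 mm of travel, then the force rises. I'll let go and return to the handle.

Emit:
{"method": "move_arm", "body": {"rows": [{"jaw": -1, "dp": [-0.05, 0, 0], "delta_rot": [0, 0, 0]}, {"jaw": -0.3, "dp": [-0.05, 0, 0], "delta_rot": [0, 0, 0]}, {"jaw": -0.3, "dp": [-0.05, 0, 0], "delta_rot": [0, 0, 0]}, {"jaw": -0.3, "dp": [-0.05, 0, 0], "delta_rot": [0, 0, 0]}]}}

```text
time: 19.6
ee_pos: [0.4825, 0.0833, 0.0753]
ee_rot: [-1.905, -2.498, 0.001]
contact_force: [-0.5, -0.4, -0.3]
width: 0.03
grip_force: 0.0
```

Emit:
{"method": "move_arm", "body": {"rows": [{"jaw": -0.3, "dp": [0, 0, -0.3], "delta_rot": [0, 0, 0]}, {"jaw": -0.3, "dp": [0, 0, -0.7], "delta_rot": [0, 0, 0]}, {"jaw": -0.3, "dp": [0, 0, -1], "delta_rot": [0, 0, 0]}, {"jaw": -0.1, "dp": [0, 0, -1], "delta_rot": [0, 0, 0]}]}}

```text
time: 20.1
ee_pos: [0.4836, 0.0834, 0.1568]
ee_rot: [1.905, 2.496, 0.003]
contact_force: [0.1, -0.1, -0.3]
width: 0.0383
grip_force: 0.0
```

Run:
```python
from h import *
s=bot.get_state();print(s['time'],s['ee_pos'].round(4),s['width'],tool([.5420,.0795,.1025]))
```

```text
20.1 [0.4836 0.0834 0.1568] 0.03828414647285063 [-0.23938122  0.68937688  0.68107214]
```

Emit:
{"method": "move_arm", "body": {"rows": [{"jaw": 0.1, "dp": [-0.1, 0.35, 0], "delta_rot": [0, 0, 0]}, {"jaw": 0.1, "dp": [-0.24, 0.69, 0], "delta_rot": [0, 0, 0]}, {"jaw": 0.1, "dp": [-0.24, 0.69, 0], "delta_rot": [0, 0, 0]}, {"jaw": 0.1, "dp": [-0.24, 0.69, 0.4], "delta_rot": [0, 0, 0]}, {"jaw": 0.1, "dp": [-0.24, 0.69, 0.68], "delta_rot": [0, 0, 0]}], "force": 45}}

```text
time: 20.72
ee_pos: [0.5397, 0.0792, 0.0993]
ee_rot: [-1.905, -2.497, 0.002]
contact_force: [0.4, -0.3, 0.2]
width: 0.0467
grip_force: 0.0
```

Emit:
{"method": "move_arm", "body": {"rows": [{"jaw": 0.1, "dp": [0, 0, 0], "delta_rot": [0, 0, 0]}, {"jaw": -1, "dp": [0, 0, 0], "delta_rot": [0, 0, 0]}, {"jaw": -1, "dp": [0, 0, 0], "delta_rot": [0, 0, 0]}, {"jaw": -1, "dp": [0, 0, 0], "delta_rot": [0, 0, 0]}, {"jaw": -1, "dp": [0, 0, 0], "delta_rot": [0, 0, 0]}]}}

```text
time: 21.35
ee_pos: [0.5426, 0.0796, 0.1021]
ee_rot: [1.905, 2.496, 0.005]
contact_force: [6.7, 2.9, -2.7]
width: 0.0093
grip_force: 44.0
```

Emit:
{"method": "move_arm", "body": {"rows": [{"jaw": -1, "dp": [0, 0.01, -0.05], "delta_rot": [0, 0, 0]}, {"jaw": -1, "dp": [0, 0.02, -0.1], "delta_rot": [0, 0, 0]}, {"jaw": -1, "dp": [0, 0.02, -0.1], "delta_rot": [0, 0, 0]}]}}

```text
time: 21.72
ee_pos: [0.5447, 0.0802, 0.1103]
ee_rot: [1.905, 2.495, 0.006]
contact_force: [10.9, 3.4, -8.0]
width: 0.009
grip_force: 43.8
```

Emit:
{"method": "move_arm", "body": {"rows": [{"jaw": -1, "dp": [0, 0.05, -0.1], "delta_rot": [0, 0, 0]}, {"jaw": -1, "dp": [0, 0.12, -0.22], "delta_rot": [0, 0, 0]}, {"jaw": -1, "dp": [0, 0.19, -0.37], "delta_rot": [0, 0, 0]}, {"jaw": -1, "dp": [0, 0.27, -0.51], "delta_rot": [0, 0, 0]}, {"jaw": -1, "dp": [0, 0.27, -0.51], "delta_rot": [0, 0, 0]}]}}

```text
time: 22.35
ee_pos: [0.5625, 0.0849, 0.1507]
ee_rot: [-1.906, -2.496, 0.004]
contact_force: [-9.6, -2.1, 1.4]
width: 0.0097
grip_force: 44.3
```

Emit:
{"method": "move_arm", "body": {"rows": [{"jaw": -1, "dp": [0, 0.09, -0.13], "delta_rot": [0, 0, 0]}, {"jaw": -1, "dp": [0, 0.19, -0.26], "delta_rot": [0, 0, 0]}, {"jaw": -1, "dp": [0, 0.31, -0.37], "delta_rot": [0, 0, 0]}, {"jaw": -1, "dp": [0, 0.44, -0.47], "delta_rot": [0, 0, 0]}, {"jaw": -1, "dp": [0, 0.44, -0.47], "delta_rot": [0, 0, 0]}]}}

```text
time: 22.98
ee_pos: [0.5969, 0.094, 0.1894]
ee_rot: [1.906, 2.497, -0.003]
contact_force: [-17.1, -6.3, 21.8]
width: 0.009
grip_force: 46.6
```

Emit:
{"method": "move_arm", "body": {"rows": [{"jaw": -1, "dp": [0, -0.01, -0.04], "delta_rot": [0, 0, 0]}, {"jaw": -1, "dp": [0, 0.07, -0.11], "delta_rot": [0, 0, 0]}, {"jaw": -1, "dp": [0, 0.17, -0.17], "delta_rot": [0, 0, 0]}, {"jaw": -1, "dp": [0, 0.17, -0.17], "delta_rot": [0, 0, 0]}]}}

```text
time: 23.48
ee_pos: [0.6113, 0.0979, 0.2004]
ee_rot: [-1.906, -2.497, -0.001]
contact_force: [9.4, 0.4, -21.8]
width: 0.009
grip_force: 44.9
```

Emit:
{"method": "move_arm", "body": {"rows": [{"jaw": -1, "dp": [0, 0.08, -0.02], "delta_rot": [0, 0, 0]}, {"jaw": -1, "dp": [0, 0.17, -0.06], "delta_rot": [0, 0, 0]}, {"jaw": -1, "dp": [0, 0.25, -0.09], "delta_rot": [0, 0, 0]}, {"jaw": -1, "dp": [0, 0.25, -0.09], "delta_rot": [0, 0, 0]}]}}

```text
time: 23.98
ee_pos: [0.6305, 0.1031, 0.2095]
ee_rot: [1.906, 2.496, 0.0]
contact_force: [-4.9, -4.1, 8.9]
width: 0.0093
grip_force: 48.1
```

Run:
```python
from h import *
s=bot.get_state();print(s['time'],s['ee_pos'].round(4),s['contact_force'],s['moment'])
a=bot.grab_frame('side')[60:340,210:490]
b=bot.grab_frame('wrist')[:,120:520]
cv2.imwrite('pics/c7.png',np.hstack([cv2.resize(a,(400,400),interpolation=2),b]))
```

```text
23.975 [0.6305 0.1031 0.2095] [-4.92127672 -4.10684464  8.85939804] [-0.9434829   1.11245877 -0.0880558 ]
```

View pics/c7.png

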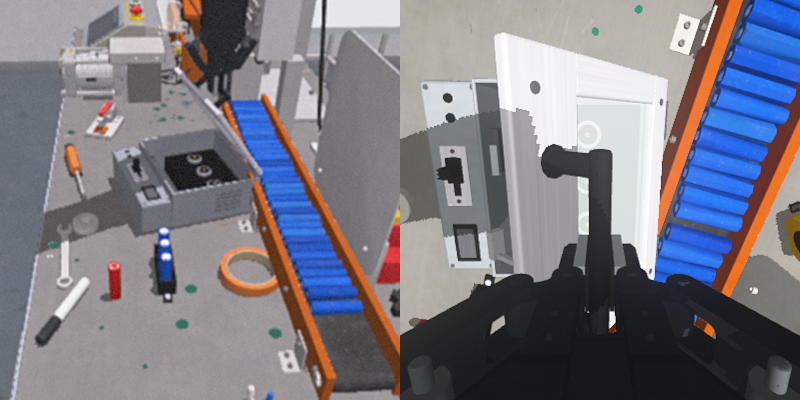

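The pictures show the cover open, with its interior visible, and the bar still held between the fingers at wrist crop (600,200). The angle works out to about 55°, all three cells are in the rack, and the bystanders haven't moved. Handing in.

```bash
python3 -c "
from workcell import bot
print(bot.close_job())"
```

```text
the job is handed in; nothing more can be done
None
```

Job handed in at about 24 s of the 72 s: both cells stand released in the rack's free pockets, the tug showed the catch holding (38 N), the slide was then pushed to its left stop, and the cover is held at about 55° by its handle.

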